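Close the swing side of a plaster casting frame

ROBOT

A 7-joint arm with a two-finger parallel gripper is mounted at the origin on the work surface. World frame = base frame: x ahead of the robot, y to its left, z up, the work surface at z = 0. Lengths are in m, angles in degrees, forces in N, time in s.
With the tool pointing down it reaches from about 0.425 to 0.925 m from the base axis. Payload 6.8 kg.
Tool frame: the origin (TCP) lies at the very end of the fingers, on their centre line; the grasp point (between the pads) lies 19 mm behind it; z points along the fingers, y is the direction in which the jaws open and shut (so a half turn about z gives the same grasp; the last joint's range is limited). The gripper opens to 88 mm and grips with 3 to 60 N. Pads are 20 mm wide; open, the fingers measure 115 mm over their backs; the gripper's body (75 mm by 178 mm) begins 61 mm behind the grasp point.
Start: joints at [-80.22, 27.33, 1.283, 89.118, -0.659, 63.558, -4.761], TCP at [0.186, 0.649, 0.223] pointing down, gripper open.
Joint ranges: [-169.35, 169.35], [-19.33, 120.38], [-80.79, 83.38], [13.8, 139.57], [-78.32, 258.32], [9.67, 109.79], [-169.56, 169.56]. Speed limits (degrees/s): [136.94, 136.94, 180, 180, 180, 180, 180].

INTERFACE

Orientations are given as [roll, pitch, yaw] about the fixed x, y, z axes, in that order (R = Rz(yaw) Ry(pitch) Rx(roll)).
In Python, from cell import readout, imaging, workorder gives the robot as it stands.
- The arm moves only by the tool drive_tool, never from a script. Its argument "steps" is a list that holds one entry, the list of rows, each a list of 5 numbers: the closure, from 0 (fully open) to 1 (shut), then the shift along the tool's x, y, z in mm, then the turn about the tool's z in degrees. A call has exactly 10 rows; each row shifts and turns the commanded pose from where the row before left it, along the tool's axes as they then stand; what a row does not reach is not made up. A row lasts 1/10 s, in which the tool goes at most 50 mm and 8.59 degrees, less where a joint would pass 70% of its speed; a pose out of reach is approached as far as the arm can. A call is refused whole if a number of a shift passes 50 or a number of a turn 8.59, either way. A call with a gripper value outside its range is refused whole. The fingers move at their own pace and stop on an object; "grip_force" is the grip in N (left out, the last holds). Time passes only in rows, so rows that do not move let the fingers close, or fill a call up. It gives the time, the measured TCP pose, the force and the opening at its end, in the units of the state.
- readout.get_state(): the state, without advancing time (a new reading comes with each control period).
- imaging.snapshot(name): name is "side" or "top" or "wrist"; returns a dict with "image" (420x560x3 uint8, red, green, blue), "mtx" (3x3 intrinsics, pixels), "position" and "orientation" of the camera in the world. Camera axes: x right, y down, z forward; pixel columns grow to the right and rows downward; lengths in m; the calibration is good to about 2 mm. The wrist camera is an equidistant fisheye: a pixel r from the principal point sees the ray r / f radians off the axis. A picture is of the moment at which its call begins. There is no depth.
- workorder.job_done(): hands the job in, once; it reports no verdict.
The state is a dict: "t": time; "q": joint angles; "qvel": joint speeds; "joint_torque": joint torques, N m; "tool_pos": TCP position; "ee_rot": TCP orientation; "ft_force": force on the tool from outside, world axes, zero at the start; "moment": the same for the moment, N m; "gripper_width": finger opening in m.
Only numpy, scipy, OpenCV 4.12 (cv2) and the standard library are available. Lean on these libraries where they do the work, as an engineer would, in place of code of your own. Each camera call takes 0.05 s, during which the arm holds its last target.

TASK

Close the plaster casting frame: set the notched end of its loose side rail firmly on the frame's steel post with the rail still swung well open, then, keeping the notch on the post, swing the rail in about it and press the other end against the rubber buffer just until the spring bolt snaps out behind it. Press with feeling, staying under 20 N on the post and the buffer, leave the rail lying flat on the bench held by the bolt, let go, and leave the other things where they are.

Things in the scene. Friction and masses are not known exactly. Their poses are not given: they have to be found in the camera images.
- frame: Timber casting frame fixed to the bench, three sides 35 mm high, 30 mm thick; the fourth (local -x, roughly towards the robot) is open. Origin at bench height on the middle line of the missing side; x points into the frame, y along the missing side from post to latch. Right piece: y -125 to -95, from x = 20 mm; left piece: y 90 to 120, its steel latch block from x = 20 mm; between them a 4 mm floor sheet from x = 45 mm to the back at 160 mm.
- post: Fixed, rigid, upright steel post, 16 mm diameter, 50 mm high, at frame x = 0, y = -140 mm. Origin at its foot on its axis. A strap 20 mm high holds it at frame y -166 to -149 mm. The latch (buffer, bolt and its 35 mm high grey housing beyond the rail's end) is locked on an arc about this post, up to 0.045 rad (12 mm at the bolt) either side of frame +y. Its setting is not measured: feel for it.
- pad (a joint): Squeeze of the latch's rubber buffer in m, 0 = free; about 8 N per mm. The buffer is 26 mm wide, centred 245 mm from the post, 5 to 32 mm above the bench; with the latch set in the middle its free face is at frame x = +13.8 mm and looks to -x. The closed rail's inner face keeps it squeezed 1.2 mm, about 10 N; a little more (11 to 13 N) lets the bolt snap out, over 2.5 mm (20 N) is too hard.
- bolt (a joint): Spring bolt of the latch, sliding along frame +y: 0 = fully out (at the start and when holding the rail), to 0.013 m; about 6 to 7 mm while the rail passes. Spring 1.5 N at 0, plus 0.1 N per mm. With the latch in the middle its nose tip is at frame y = +123.5 mm, overlapping the rail's end by 6.5 mm; it slopes from x -37 to -21 mm (a few N to pass); its square back at x = -15 mm then holds the rail.
- rail: Loose timber rail, 270 mm from notch seat to far end, 30 mm wide, 35 mm high, about 0.2 kg, flat on the bench before the open side. Origin at bench height midway along it; x points from notch to far end. Closed, it lies along frame +y within 0.045 rad; at the start turned 0.45 to 0.85 rad from that, far end to frame -x. Grip across its width, 40 to 190 mm from the notch seat.
- rail_notch (a point): Notch seat of the rail at bench height: the point that coincides with the post's axis when the 90 degree V notch (in the rail's end, full height) bears on the post. 135 mm from the rail's origin along its -x. The prong tips end level with it.
- rail_end (a point): Middle of the rail's far, square end at bench height, 135 mm from the origin along +x. Closed, it is at frame y = +130 mm, x between -12 and +12 mm as the latch is set.
- spare_batten: Bystander, leave alone: plain timber offcut without notch, 200 x 30 x 35 mm. Origin under its centre.
- bowl: Bystander, leave alone: white mixing bowl, 130 mm across. Origin under its centre.
- putty_knife: Bystander, leave alone: putty knife, 220 mm. Origin under its centre.
- paint_a: Bystander, leave alone: paint bottle, 110 mm tall. Origin under its centre.
- paint_b: Bystander, leave alone: paint bottle, 110 mm tall. Origin under its centre.
- sample_tile: Bystander, leave alone: plaster sample tile, 110 x 110 x 14 mm. Origin under its centre.
- jar: Bystander, leave alone: small jar, 44 mm across and 50 mm tall, standing inside the frame against its back. Origin under its centre.

How it is judged (in metres and radians):
On the way, in this order (a step that is already met when the one before it is completed fails the run):
1. notch bears on the post (within 5 mm, at least 0.5 N) while the rail is still swung open more than 0.25 rad and lies on the bench (horizontal distance between rail_notch and post below 0.005 m and contact force between rail and post above 0.5 N and angle between the x axis of rail and the y axis of frame, either way round above 0.25 rad and height (world z) of rail below 0.012 m), for 0.1 s.
2. rail is in line with the bolt snapped out behind it (x of rail_end in the frame of frame between -0.018 and 0.018 m and value of joint bolt below 0.003 m and value of joint pad above 0.0005 m and horizontal distance between rail_notch and post below 0.005 m and angle between the x axis of rail and the y axis of frame, either way round below 0.07 rad and height (world z) of rail below 0.006 m and angle between rail's own z axis and vertical below 0.05 rad), for 0.2 s.
At the end, for the whole second after the job is handed in: The rail lies flat on the bench (within 6 mm, 0.05 rad), along the open side (within 0.07 rad, far end within 18 mm of its centre line, as the latch is set), its notch on the post (5 mm), the bolt out (under 3 mm) behind it and the buffer squeezed (over 0.5 mm), at rest and released (all of step 2 and linear speed of rail below 0.01 m/s); the robot touches nothing.
It fails at once if more than 25 N between rail and post (contact force between rail and post above 25 N).
It fails at once if buffer squeezed more than 2.5 mm (20 N) (value of joint pad above 0.0025 m).
It fails at once if rail swung in (under 0.25 rad from the line) with its notch more than 10 mm off the post (angle between the x axis of rail and the y axis of frame, either way round below 0.25 rad and horizontal distance between rail_notch and post above 0.01 m).
It fails at once if a bystander moved more than 30 mm (distance of any of spare_batten, bowl, putty_knife, paint_a, paint_b, sample_tile, jar from where it was at the start of the episode above 0.03 m).
It also fails if it takes over 72 s, if anything falls off the work surface, if the arm or the gripper's body presses on something with over 40 N, if the wrist force passes 120 N, or if a joint passes its speed limit or range.

## Working session

There is one attempt and no reset: what is moved stays moved. The work goes in short steps, Python scripts to look and compute and a tool call to move; the robot and the scene stay as the last step left them, time stands still between calls to the robot, and variables do not carry over. Pictures are saved under pics/ and viewed, and the job is handed in when it is done.

Besides the shell and the picture viewer there is one more tool, called after "Request:" in YAML: its name, and indented under it one key for each argument. drive_tool: Moves the arm, as the interface text tells. Its arguments: {"type":"object","properties":{"steps":{"type":"array","items":{"type":"array","items":{"type":"array","items":{"type":"number"}}}},"grip_force":{"type":"number"}},"required":["steps"]}

```bash
ls; mkdir -p pics; python3 - <<'E'
from cell import readout, imaging
import cv2
s=readout.get_state()
for k,v in s.items(): print(k,v)
for n in ("side","top","wrist"):
    d=imaging.snapshot(n)
    cv2.imwrite(f"pics/{n}0.png",d["image"][:,:,::-1])
    print(n,d["mtx"],d["position"],d["orientation"])
E
```

```text
pics
t 0.0
q [-80.2191737   27.37375084   1.2790113   89.17654182  -0.6588877
  63.55824792  -4.75951426]
qvel [-0.04615031 -0.07222233  0.07245889  0.06080671  0.01113069  0.00230835
  0.03021235]
joint_torque [-3.26122499e-04 -5.82853425e+01  1.53475989e+00 -2.72609174e+01
 -5.42865763e-02  1.70567818e-02  1.41972700e-04]
tool_pos [0.18560738 0.64836394 0.22171837]
ee_rot [-1.79899029e+02  7.00593451e-03  1.64029385e+02]
ft_force [0.11426681 0.01993666 0.8879048 ]
moment [0.05505645 0.0236949  0.03231552]
gripper_width 0.08786857033193873
side [[466.75527126   0.         281.72039617]
 [  0.         466.75527126 213.39092194]
 [  0.           0.           1.        ]] [ 0.30444038 -0.73265044  1.04740128] [-141.90938366    0.61356855  -17.0092517 ]
top [[525.44660662   0.         288.71755479]
 [  0.         525.44660662 203.26301619]
 [  0.           0.           1.        ]] [0.25520539 0.02551103 1.69348795] [-170.36174712    0.94361269  -89.31021908]
wrist [[325.1922621    0.         277.1232755 ]
 [  0.         325.1922621  207.43767432]
 [  0.           0.           1.        ]] [0.10664279 0.67121015 0.38326842] [1.62687078e+02 1.00124783e-01 7.40786630e+01]
```

View pics/top0.png

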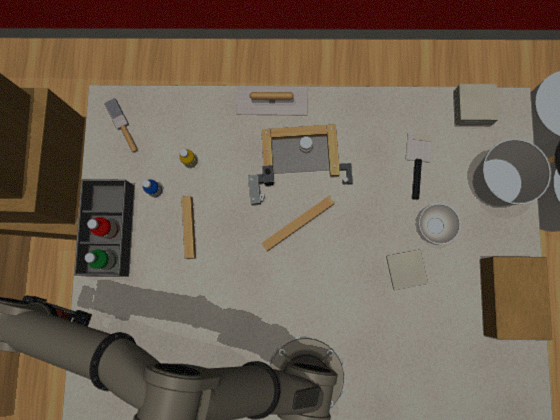

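View pics/side0.png

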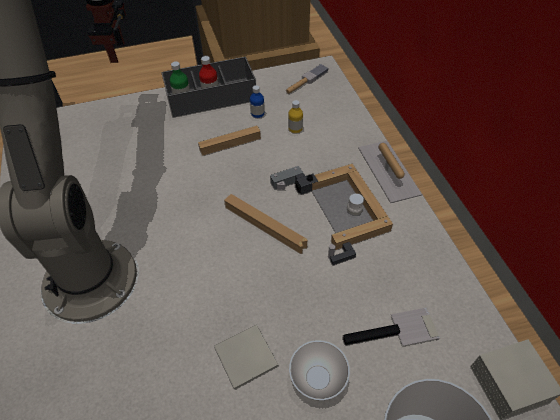

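View pics/wrist0.png

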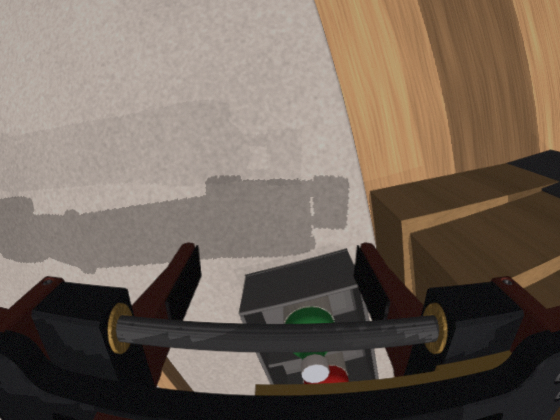

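```bash
cat > h.py <<'E'
import numpy as np, cv2
from scipy.spatial.transform import Rotation as Rn
from scipy.optimize import brentq
def R(o): return Rn.from_euler('xyz',o,degrees=True).as_matrix()
def ray(cam,px,name):
    K=np.array(cam['mtx']); u=(px[0]-K[0,2])/K[0,0]; v=(px[1]-K[1,2])/K[1,1]
    if name=='wrist':
        th=np.hypot(u,v); d=np.array([u/th*np.sin(th),v/th*np.sin(th),np.cos(th)]) if th>0 else np.array([0,0,1.])
    else: d=np.array([u,v,1.]); d/=np.linalg.norm(d)
    return np.array(cam['position']),R(cam['orientation'])@d
def onplane(cam,px,name,z):
    p,d=ray(cam,px,name); return p+d*(z-p[2])/d[2]
def proj(cam,P,name):
    K=np.array(cam['mtx']); c=R(cam['orientation']).T@(np.array(P)-cam['position'])
    if name=='wrist':
        r=np.hypot(c[0],c[1]); th=np.arctan2(r,c[2]); return np.array([K[0,2]+K[0,0]*th*c[0]/r,K[1,2]+K[1,1]*th*c[1]/r])
    return np.array([K[0,2]+K[0,0]*c[0]/c[2],K[1,2]+K[1,1]*c[1]/c[2]])
def tri(rays):
    A=np.zeros((3,3));b=np.zeros(3)
    for p,d in rays:
        M=np.eye(3)-np.outer(d,d);A+=M;b+=M@p
    x=np.linalg.solve(A,b); res=[np.linalg.norm((np.eye(3)-np.outer(d,d))@(x-p)) for p,d in rays]
    return x,res
E
python3 - <<'E'
from h import *
from cell import imaging
import pickle
C={}
for n in ("side","top"):
    d=imaging.snapshot(n); C[n]=d
    print(n,proj(d,[0,0,0],n))
pickle.dump(C,open('C0.pkl','wb'))
im=C['top']['image'][:,:,::-1]
cv2.imwrite('pics/topz.png',cv2.resize(im[110:265,225:375],None,fx=5,fy=3.8*1,interpolation=cv2.INTER_CUBIC))
cv2.imwrite('pics/sidez.png',cv2.resize(C['side']['image'][150:270,215:405,::-1],None,fx=4,fy=4,interpolation=cv2.INTER_CUBIC))
E
```

```text
side [ 90.42405607 278.47636001]
top [304.97736907 376.23115477]
```

View pics/topz.png

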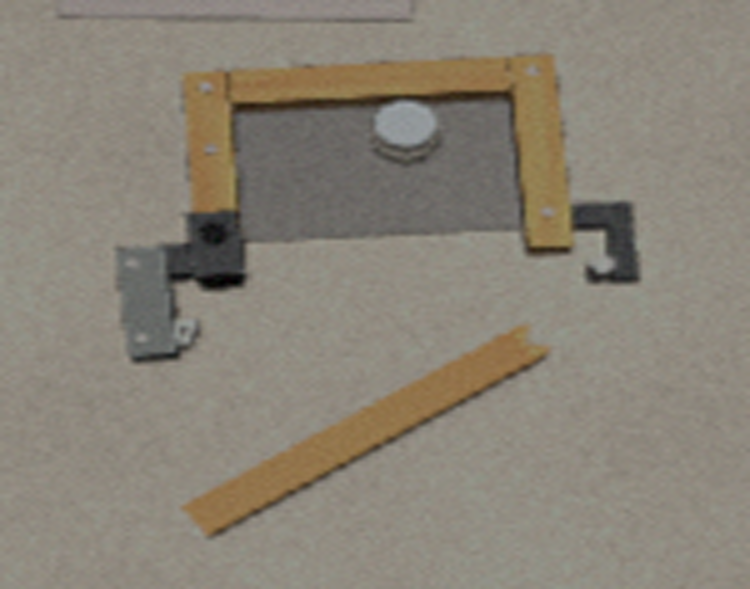

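View pics/sidez.png

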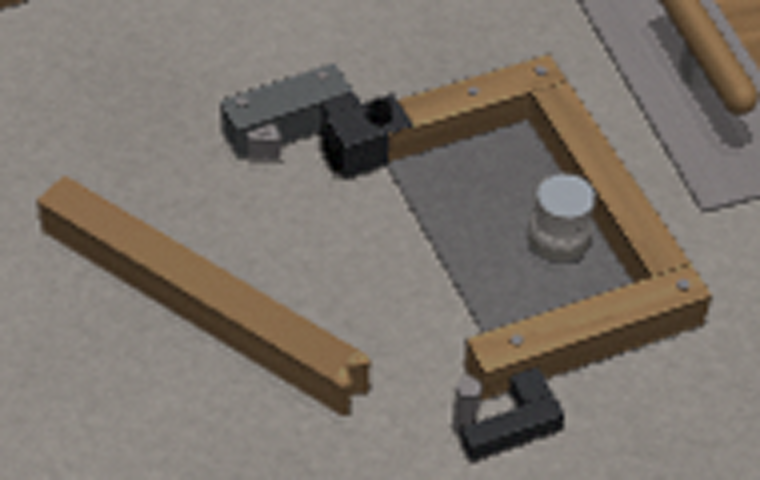

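```bash
python3 - <<'E'
from h import *
import pickle
C=pickle.load(open('C0.pkl','rb'))
t=lambda X,Y:(225+X/5,110+Y/3.8)
s=lambda X,Y:(215+X/4,150+Y/4)
P={'farL(out)':((183,507),(66,178)),'far R':((212,535),(40,205)),'n1':((525,325),(368,360)),'n2':((548,350),(345,388)),
'post':((603,265),(467,388)),'frR_front_out':((570,248),(487,375)),'frR_front_in':((530,250),(470,342)),'frbackR':((553,55),(710,297)),'frbackL':((185,72),(547,56))}
for k,(a,b) in P.items():
    x,r=tri([ray(C['top'],t(*a),'top'),ray(C['side'],s(*b),'side')]); print(k,x.round(4),np.round(r,4),onplane(C['top'],t(*a),'top',.05 if k=='post' else .035)[:2].round(4))
E
```

```text
farL(out) [0.4086 0.1407 0.0316] [0.0014 0.0014] [0.4069 0.1405]
far R [0.3854 0.1219 0.0315] [0.0013 0.0013] [0.3838 0.1217]
n1 [ 0.5633 -0.0759  0.035 ] [0.0004 0.0004] [ 0.5629 -0.0758]
n2 [ 0.5425 -0.0907  0.0324] [0.0004 0.0004] [ 0.5417 -0.0905]
post [ 0.6128 -0.1249  0.0493] [0.0008 0.0008] [ 0.6118 -0.1247]
frR_front_out [ 0.6339 -0.1059  0.0275] [0.0025 0.0025] [ 0.6297 -0.1049]
frR_front_in [ 0.6314 -0.0798  0.031 ] [0.0028 0.0028] [ 0.6277 -0.0791]
frbackR [ 0.8012 -0.0947  0.0328] [0.0003 0.0003] [ 0.8001 -0.0944]
frbackL [0.7828 0.1471 0.034 ] [0.0007 0.0007] [0.7832 0.1469]
```

Request:
drive_tool:
  steps:
    - [[0,-34,-31,-2,0],[0,-34,-31,-2,0],[0,-34,-31,-2,0],[0,-34,-31,-2,0],[0,-34,-31,-2,0],[0,-34,-31,-2,0],[0,-34,-31,-2,0],[0,-34,-31,-2,0],[0,-34,-31,-2,0],[0,-34,-31,-2,0]]

```text
t: 1.25
tool_pos: [0.428, 0.2556, 0.243]
ee_rot: [180.0, 0.0, 164.0]
ft_force: [1.3, 0.2, 0.6]
gripper_width: 0.088
```

Request:
drive_tool:
  steps:
    - [[0,-34,-31,-3,0],[0,-34,-31,-3,0],[0,-34,-31,-3,0],[0,-34,-31,-3,0],[0,-34,-31,-3,0],[0,-34,-31,-3,0],[0,0,0,0,-8],[0,0,0,0,-8],[0,0,0,0,0],[0,0,0,0,0]]

```text
t: 2.25
tool_pos: [0.5721, 0.0225, 0.2606]
ee_rot: [180.0, -0.0, 179.8]
ft_force: [0.2, 1.2, -0.2]
gripper_width: 0.0879
```

```bash
python3 - <<'E'
from h import *
from cell import imaging,readout
import pickle
d=imaging.snapshot('wrist'); pickle.dump(d,open('W1.pkl','wb'))
print(d['position'],d['orientation'])
s=readout.get_state(); print(s['t'],s['tool_pos'],s['ee_rot'],s['q'],s['ft_force'],s['moment'])
im=d['image'][:,:,::-1]
cv2.imwrite('pics/w1.png',im)
for n,P in dict(post=[.6128,-.1249,.05],n1=[.563,-.076,.035],n2=[.542,-.0905,.035],f1=[.408,.1405,.035],f2=[.384,.1218,.035]).items(): print(n,proj(d,P,'wrist'))
E
```

```text
[0.48992402 0.02264521 0.42207729] [ 1.62705222e+02 -1.31900677e-02  8.98785398e+01]
2.3 [0.57211394 0.02267218 0.26063345] [ 1.79987759e+02 -4.26212882e-03  1.79861691e+02] [-24.64915295  16.01724722  19.95609849 102.02757625  -6.08097564
  63.00577222  87.22056569] [-0.28240111 -0.70672017 -0.01206984] [ 0.0459326  -0.00170088  0.01266771]
post [160.15353936 213.005499  ]
n1 [197.21092122 170.8817506 ]
n2 [185.02349904 154.42403108]
f1 [375.16872047  46.06834607]
f2 [359.97546541  26.02995248]
```

View pics/w1.png

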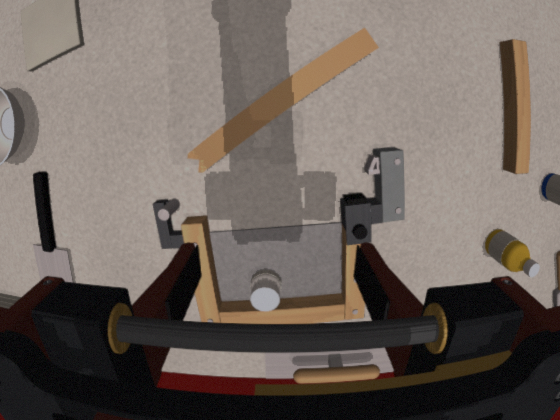

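```bash
python3 - <<'E'
from h import *
import pickle
d=pickle.load(open('W1.pkl','rb'))
im=d['image'][:,:,::-1]
a=cv2.resize(im[130:240,145:245],None,fx=6,fy=5,interpolation=cv2.INTER_CUBIC)
b=cv2.resize(im[15:75,330:400],None,fx=6,fy=6,interpolation=cv2.INTER_CUBIC)
c=cv2.resize(im[140:250,330:420],None,fx=5,fy=5,interpolation=cv2.INTER_CUBIC)
cv2.imwrite('pics/wa.png',a);cv2.imwrite('pics/wb.png',b);cv2.imwrite('pics/wc.png',c)
E
```

```text
(no output)
```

View pics/wa.png

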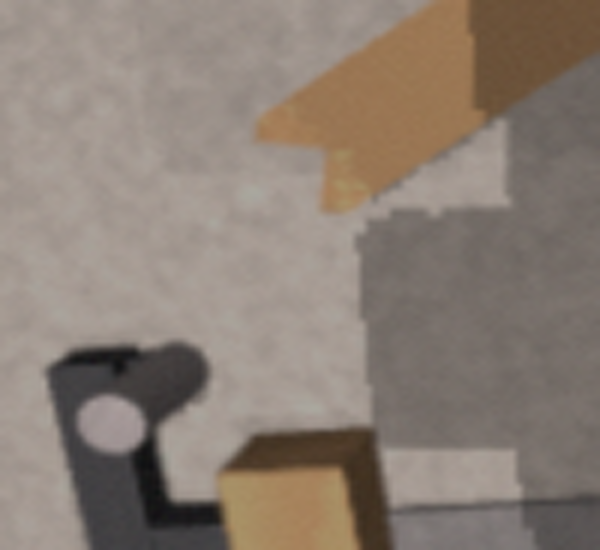

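View pics/wb.png

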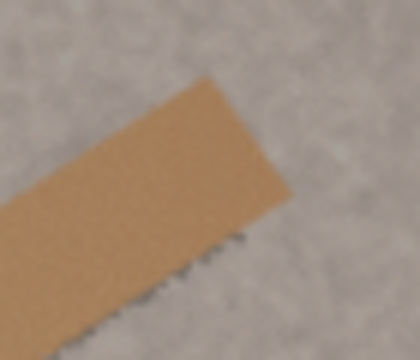

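View pics/wc.png

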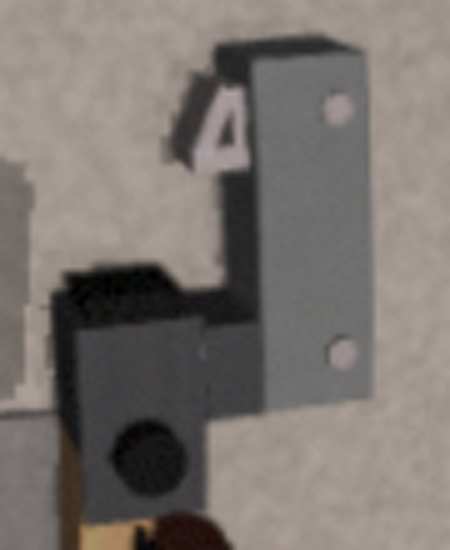

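```bash
python3 - <<'E'
from h import *
import pickle
d=pickle.load(open('W1.pkl','rb')); C=pickle.load(open('C0.pkl','rb'))
z=lambda X,Y,x0,y0,fx,fy:(x0+(X+.5)/fx-.5,y0+(Y+.5)/fy-.5)
A=lambda X,Y:z(X,Y,145,130,6,5); B=lambda X,Y:z(X,Y,330,15,6,6); Cc=lambda X,Y:z(X,Y,330,140,5,5)
t=lambda X,Y:z(X,Y,225,110,5,3.8); s=lambda X,Y:z(X,Y,215,150,4,4)
w=lambda p,h:onplane(d,p,'wrist',h)[:2]
f1=w(B(291,193),.035);f2=w(B(208,75),.035);post=w(A(112,423),.05)
n1=w(A(350,213),.035);n2=w(A(262,118),.035)
print('far corners',f1,f2,np.linalg.norm(f1-f2)); print('notch corners',n1,n2,np.linalg.norm(n1-n2)); print('post',post)
F=(f1+f2)/2;N=(n1+n2)/2;u=(F-N)/np.linalg.norm(F-N)
print('len',np.linalg.norm(F-N),'ang',np.degrees(np.arctan2(u[1],u[0])),'notch from far',F-.27*u,N)
# top-only
f1=onplane(C['top'],t(183,507),'top',.035);
# tri
for k,(a,b,c) in {'f1':((183,507),(66,178),B(291,193)),'f2':((212,535),(40,205),B(208,75)),'post':((603,265),(467,388),A(112,423)),'n1':((525,325),(368,360),A(350,213)),'n2':((548,350),(345,388),A(262,118))}.items():
    x,r=tri([ray(C['top'],t(*a),'top'),ray(C['side'],s(*b),'side'),ray(d,c,'wrist')]); print(k,x.round(4),np.round(r,4))
    x,r=tri([ray(C['top'],t(*a),'top'),ray(d,c,'wrist')]); print('  tw',x.round(4),np.round(r,4))
# frame right front corners top, latch
print('fr front', w(A(222,472),.035),w(A(345,463),.035),'latchblk',w(Cc(78,330),.035),w(Cc(205,318),.035),'housing',w(Cc(252,62),.035),w(Cc(266,412),.035),w(Cc(366,57),.035),'boltnose', w(Cc(197,165),.03),w(Cc(228,88),.03))
s0=np.array([0.5721,0.0227]);print(proj(d,[0.5721,0.0227,0.2606],'wrist'))
E
```

```text
far corners [0.40850546 0.14420993] [0.38486132 0.12711278] 0.029178035788249294
notch corners [ 0.56480135 -0.0687996 ] [ 0.54061407 -0.08625334] 0.029827127306171736
post [ 0.61437483 -0.12083659]
len 0.2641829638570495 ang 126.19902325207528 notch from far [ 0.55614321 -0.08222065] [ 0.55270771 -0.07752647]
f1 [0.4086 0.143  0.0324] [0.0011 0.0012 0.002 ]
  tw [0.4085 0.1424 0.038 ] [0.0011 0.0011]
f2 [0.3852 0.1248 0.0323] [0.0017 0.0016 0.0031]
  tw [0.3855 0.1241 0.0403] [0.0018 0.0018]
post [ 0.6141 -0.1226  0.0475] [0.0012 0.0006 0.0013]
  tw [ 0.6155 -0.1236  0.0436] [0.0011 0.0011]
n1 [ 0.565  -0.0721  0.0303] [0.0027 0.0009 0.0023]
  tw [ 0.5707 -0.0765  0.0023] [0.0005 0.0005]
n2 [ 0.5425 -0.0885  0.0306] [0.0015 0.0003 0.0016]
  tw [ 0.5434 -0.0897  0.0238] [0.0014 0.0014]
fr front [ 0.63283154 -0.10236633] [ 0.63015881 -0.0742639 ] latchblk [0.60820389 0.10846651] [0.60504018 0.14186175] housing [0.53902688 0.14966643] [0.63076828 0.16113572] [0.53661118 0.18035525] boltnose [0.56630435 0.13828436] [0.54645203 0.14530406]
[277.46920434 262.35961528]
```

Request:
drive_tool:
  steps:
    - [[0,39,10,0,0],[0,39,10,0,0],[0,39,10,0,0],[0,0,0,22,7.65],[0,0,0,22,7.65],[0,0,0,22,7.65],[0,0,0,22,7.65],[0,0,0,22,7.65],[0,0,0,22,7.65],[0,0,0,20,7.65]]

```text
t: 3.3
tool_pos: [0.4551, 0.0527, 0.1079]
ee_rot: [180.0, 0.0, 126.1]
ft_force: [0.3, 0.1, -0.0]
gripper_width: 0.0876
```

```bash
python3 - <<'E'
from h import *
from cell import imaging,readout
import pickle
d=imaging.snapshot('wrist'); pickle.dump(d,open('W2.pkl','wb'))
s=readout.get_state(); print(s['t'],s['tool_pos'],s['ee_rot'],s['q'],s['ft_force'],s['moment'])
im=d['image'][:,:,::-1].copy()
T=s['tool_pos'];y=np.radians(s['ee_rot'][2])
cv2.imwrite('pics/w2.png',im)
print(proj(d,[T[0],T[1],.035],'wrist'),proj(d,T,'wrist'))
for off in (-15,15):
  for a in (0,60,100):
    P=[T[0]+a/1e3*np.cos(y)+off/1e3*np.sin(y),T[1]+a/1e3*np.sin(y)-off/1e3*np.cos(y),.035]; print(off,a,proj(d,P,'wrist').round(1))
E
```

```text
3.35 [0.45333803 0.05247029 0.10546707] [-1.79779746e+02 -5.14369625e-02  1.25726125e+02] [-33.57179787  17.27765223  22.48911322 125.36052783 -10.27036949
  39.282247    31.73298125] [-1.60931402  0.19190001 -1.98107593] [-0.07757315  0.1245993   0.03665687]
[275.17371298 217.66818284] [274.43763787 258.82222059]
-15 0 [255.5 217.5]
-15 60 [254.8 138.5]
-15 100 [254.7  83.3]
15 0 [294.8 217.8]
15 60 [296.5 138.8]
15 100 [297.2  83.5]
```

View pics/w2.png

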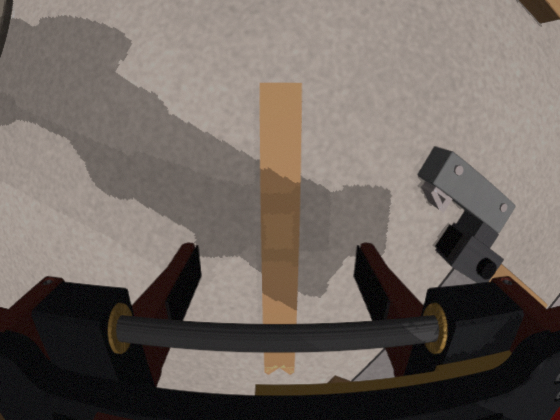

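Request:
drive_tool:
  steps:
    - [[0,0,3,20,0],[0,0,0,20,0],[0,0,0,20,0],[0,0,0,16,0],[0,0,0,12,0],[0,0,0,8,0],[0,0,0,3,0],[0,0,0,0,0],[0,0,0,0,0],[0,0,0,0,0]]

```text
t: 4.35
tool_pos: [0.4581, 0.0542, 0.0102]
ee_rot: [179.9, 0.0, 126.5]
ft_force: [0.2, 0.7, -1.3]
gripper_width: 0.0879
```

```bash
python3 - <<'E'
from cell import readout
for i in range(3):
  s=readout.get_state(); print(s['t'],s['tool_pos'],s['ee_rot'],s['ft_force'],s['moment'])
E
```

```text
4.35 [0.45809292 0.05424961 0.01018021] [1.79939393e+02 1.85695220e-02 1.26476125e+02] [ 0.2193725   0.67276868 -1.34100946] [-0.07570449  0.02057028 -0.00067251]
4.35 [0.45809292 0.05424961 0.01018021] [1.79939393e+02 1.85695220e-02 1.26476125e+02] [ 0.2193725   0.67276868 -1.34100946] [-0.07570449  0.02057028 -0.00067251]
4.35 [0.45809292 0.05424961 0.01018021] [1.79939393e+02 1.85695220e-02 1.26476125e+02] [ 0.2193725   0.67276868 -1.34100946] [-0.07570449  0.02057028 -0.00067251]
```

Request:
drive_tool:
  steps:
    - [[0.3,0,0,2,0],[0.5,0,0,0,0],[1,0,0,0,0],[1,0,0,0,0],[1,0,0,0,0],[1,0,0,0,0],[1,0,0,0,0],[1,0,0,0,0],[1,0,0,0,0],[1,0,0,0,0]]
  grip_force: 30

```text
t: 5.35
tool_pos: [0.4575, 0.0541, 0.0076]
ee_rot: [-180.0, -0.0, 126.5]
ft_force: [0.2, -0.4, 0.6]
gripper_width: 0.0297
```

```bash
cat > st.py <<'E'
from h import *
from cell import imaging,readout
import pickle,sys
n=sys.argv[1]
for cam in sys.argv[2:]:
    d=imaging.snapshot(cam); pickle.dump(d,open(f'{cam}_{n}.pkl','wb'))
    im=d['image'][:,:,::-1]
    if cam=='top': im=cv2.resize(im[120:260,235:375],None,fx=4,fy=4,interpolation=cv2.INTER_CUBIC)
    if cam=='side': im=cv2.resize(im[150:280,215:405],None,fx=4,fy=4,interpolation=cv2.INTER_CUBIC)
    cv2.imwrite(f'pics/{cam}_{n}.png',im)
s=readout.get_state(); print(s['t'],s['tool_pos'].round(4),s['ee_rot'].round(2),'F',s['ft_force'].round(2),'M',s['moment'].round(3),'w',round(s['gripper_width'],4),'q7',s['q'].round(1))
y=np.radians(s['ee_rot'][2]); f=s['ft_force']
print('F tool x,y', f[0]*np.cos(y)+f[1]*np.sin(y), f[0]*np.sin(y)-f[1]*np.cos(y))
E
python3 st.py 3 wrist top side
```

```text
5.5 [0.4575 0.0541 0.0076] [-1.7999e+02 -1.0000e-02  1.2648e+02] F [-1.44 -0.84 -0.17] M [-0.106  0.111  0.069] w 0.0299 q7 [-27.8  28.5  16.2 127.5 -17.6  26.1  38.9]
F tool x,y 0.18177199432302749 -1.655689972406911
```

View pics/wrist_3.png

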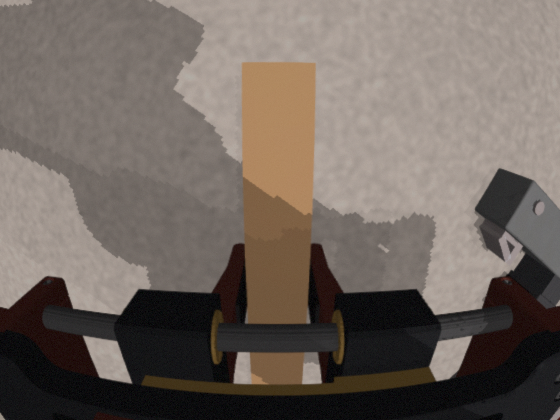

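View pics/top_3.png

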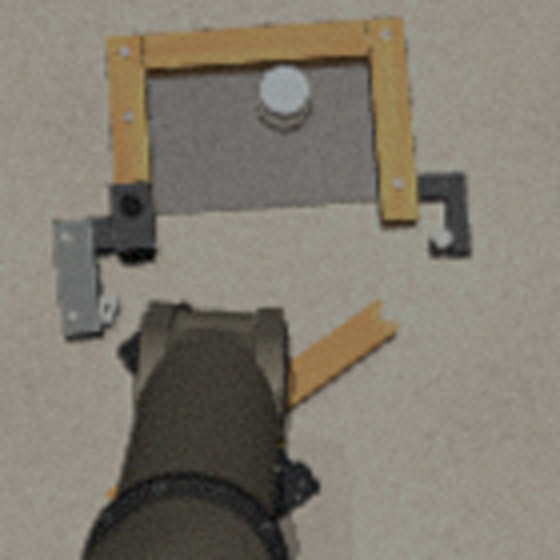

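View pics/side_3.png

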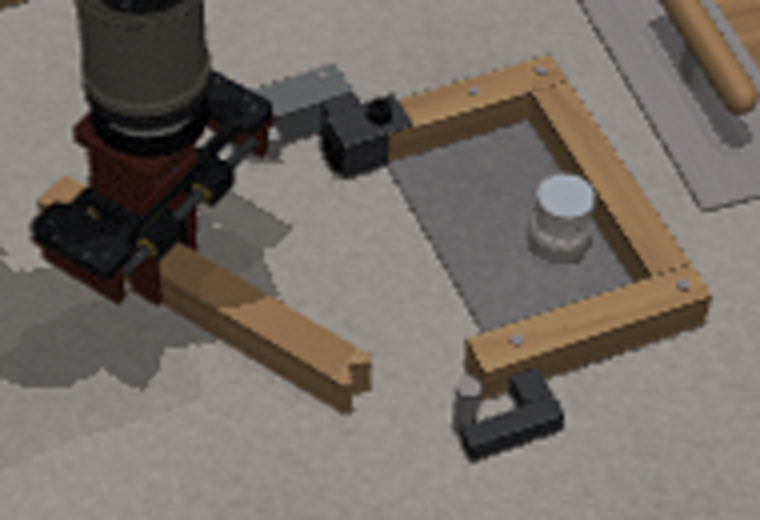

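```bash
python3 - <<'E'
from h import *
import pickle
d=pickle.load(open('wrist_3.pkl','rb'));T=pickle.load(open('top_3.pkl','rb'));S=pickle.load(open('side_3.pkl','rb'))
tp=np.array([.4575,.0541])
F=(onplane(d,(244,63),'wrist',.035)+onplane(d,(315,63),'wrist',.035))[:2]/2
print('far',F,np.linalg.norm(F-tp), np.degrees(np.arctan2(*(F-tp)[::-1])))
t=lambda X,Y:(235+(X+.5)/4-.5,120+(Y+.5)/4-.5); s=lambda X,Y:(215+(X+.5)/4-.5,150+(Y+.5)/4-.5)
print('top: n1,n2,post',[onplane(T,t(*p),'top',h)[:2].round(4) for p,h in (((379,300),.035),((398,327),.035),((441,238),.05))])
print('side: n1,n2,post',[onplane(S,s(*p),'side',h)[:2].round(4) for p,h in (((369,357),.035),((346,386),.035),((467,386),.05))])
y=np.radians(126.3);u=np.array([np.cos(y),np.sin(y)])
for a in (.1,.104): print(tp-(.27-a)*u)
E
```

```text
far [0.39786351 0.13621936] 0.10148940620299349 125.98779946775942
top: n1,n2,post [array([ 0.5658, -0.0738]), array([ 0.544, -0.089]), array([ 0.6138, -0.1224])]
side: n1,n2,post [array([ 0.5646, -0.0723]), array([ 0.5428, -0.0897]), array([ 0.6134, -0.1225])]
[ 0.55814224 -0.08290781]
[ 0.55577419 -0.07968409]
```

Request:
drive_tool:
  steps:
    - [[1,-4,4,0,0],[1,-7,6,0,0],[1,-8,6,0,0],[1,-8,4,0,0],[1,-8,2,0,0],[1,-8,0,0,0],[1,-7,0,0,0],[1,-6,0,0,0],[1,-3,0,0,0],[1,0,0,0,0]]

```text
t: 6.5
tool_pos: [0.5109, 0.0188, 0.0077]
ee_rot: [180.0, 0.1, 126.4]
ft_force: [-0.4, -0.9, 1.3]
gripper_width: 0.0299
```

```bash
python3 st.py 4 top side
```

```text
6.6 [0.5108 0.0192 0.0078] [1.7998e+02 5.0000e-02 1.2645e+02] F [ 0.61 -1.27  1.69] M [-0.101  0.089  0.023] w 0.03 q7 [-22.2  31.5  16.3 120.9 -17.2  29.7  43.3]
F tool x,y -1.3826708574579836 -0.2608285535642278
```

View pics/top_4.png

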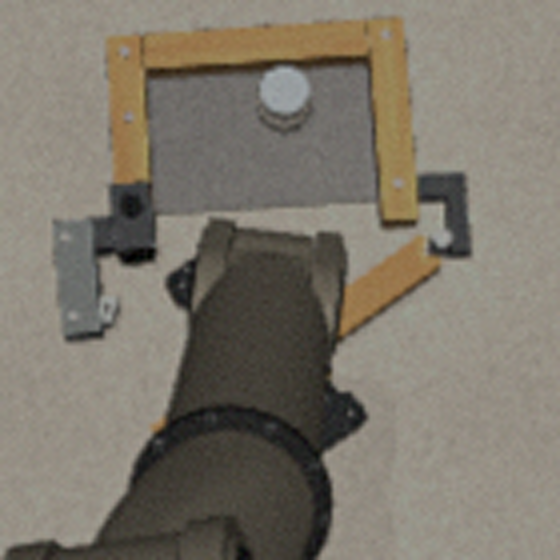

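View pics/side_4.png

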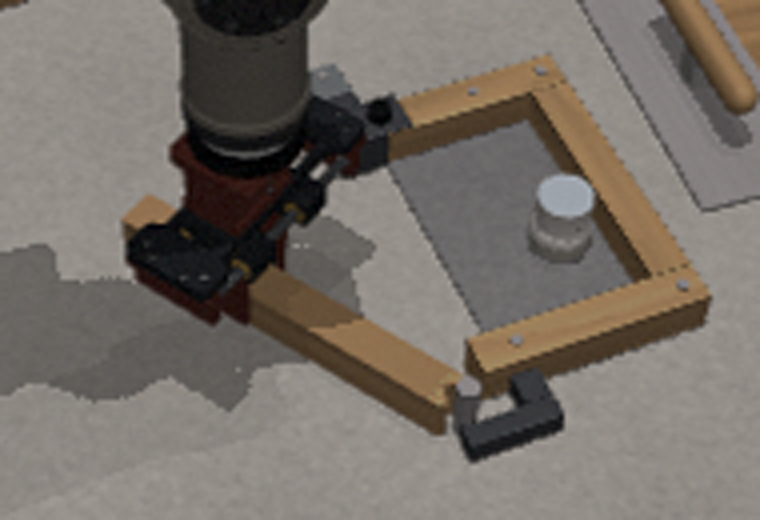

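Request:
drive_tool:
  steps:
    - [[1,-1,0,0,0],[1,-1,0,0,0],[1,-0.5,0,0,0],[1,-0.5,0,0,0],[1,-0.5,0,0,0],[1,-0.5,0,0,0],[1,-0.5,0,0,0],[1,-0.5,0,0,0],[1,0,0,0,0],[1,0,0,0,0]]

```text
t: 7.6
tool_pos: [0.5135, 0.0156, 0.0077]
ee_rot: [180.0, 0.0, 126.5]
ft_force: [-0.4, 0.2, 0.5]
gripper_width: 0.0298
```

```bash
python3 st.py 5
```

```text
7.6 [0.5135 0.0156 0.0077] [1.8000e+02 1.0000e-02 1.2647e+02] F [-0.39  0.24  0.46] M [0.26  0.341 0.   ] w 0.0298 q7 [-21.7  31.7  16.3 120.6 -17.2  29.9  43.7]
F tool x,y 0.42419722355058764 -0.17393140553288106
```

Request:
drive_tool:
  steps:
    - [[1,-0.3,0,0,0],[1,-0.3,0,0,0],[1,-0.3,0,0,0],[1,-0.3,0,0,0],[1,-0.3,0,0,0],[1,0,0,0,0],[1,0,0,0,0],[1,0,0,0,0],[1,0,0,0,0],[1,0,0,0,0]]

```text
t: 8.6
tool_pos: [0.5143, 0.0145, 0.0077]
ee_rot: [180.0, 0.0, 126.5]
ft_force: [-0.2, -0.0, 0.7]
gripper_width: 0.0298
```

```bash
python3 st.py 5
```

```text
8.6 [0.5143 0.0145 0.0077] [180.     0.   126.47] F [-0.18 -0.02  0.65] M [0.281 0.293 0.036] w 0.0298 q7 [-21.5  31.7  16.3 120.5 -17.1  30.   43.9]
F tool x,y 0.08545869262031289 -0.15729361200248138
```

Request:
drive_tool:
  steps:
    - [[1,-0.3,0,0,0],[1,-0.3,0,0,0],[1,-0.3,0,0,0],[1,-0.3,0,0,0],[1,-0.3,0,0,0],[1,-0.3,0,0,0],[1,-0.2,0,0,0],[1,0,0,0,0],[1,0,0,0,0],[1,0,0,0,0]]

```text
t: 9.6
tool_pos: [0.5152, 0.0134, 0.0076]
ee_rot: [-180.0, -0.0, 126.5]
ft_force: [-0.6, 4.1, 1.0]
gripper_width: 0.0299
```

```bash
python3 st.py 5
```

```text
9.6 [0.5152 0.0134 0.0076] [-1.7999e+02 -4.0000e-02  1.2650e+02] F [-0.59  4.06  1.03] M [1.092 0.626 0.163] w 0.0299 q7 [-21.3  31.8  16.2 120.3 -17.1  30.1  44. ]
F tool x,y 3.614747153252704 1.9464017305023482
```

Request:
drive_tool:
  steps:
    - [[1,0,0.3,0,0],[1,0,0.3,0,0],[1,0,0.2,0,0],[1,-0.2,0,0,0],[1,-0.2,0,0,0],[1,-0.2,0,0,0],[1,0,0,0,0],[1,0,0,0,0],[1,0,0,0,0],[1,0,0,0,0]]

```text
t: 10.6
tool_pos: [0.5154, 0.0134, 0.0076]
ee_rot: [-179.9, -0.1, 126.5]
ft_force: [-5.3, 4.5, 5.3]
gripper_width: 0.0298
```

```bash
python3 st.py 5
```

```text
10.6 [0.5154 0.0134 0.0076] [-1.7992e+02 -1.0000e-01  1.2650e+02] F [-5.35  4.5   5.27] M [1.172 1.108 0.149] w 0.0298 q7 [-21.3  31.8  16.2 120.2 -17.1  30.2  44. ]
F tool x,y 6.7982405633835 -1.6201589878829448
```

Request:
drive_tool:
  steps:
    - [[1,-0.02,1.47,0,0.5],[1,-0.03,2.93,0,1],[1,-0.03,2.93,0,1],[1,-0.03,2.93,0,1],[1,-0.03,2.93,0,1],[1,-0.03,2.93,0,1],[1,-0.03,2.93,0,1],[1,-0.02,1.47,0,0.5],[1,0,0,0,0],[1,0,0,0,0]]

```text
t: 11.6
tool_pos: [0.5326, 0.0245, 0.0076]
ee_rot: [-179.9, -0.1, 119.5]
ft_force: [-5.0, 5.8, 4.4]
gripper_width: 0.0296
```

```bash
python3 st.py 6 side
```

```text
11.65 [0.5326 0.0245 0.0076] [-1.7991e+02 -9.0000e-02  1.1950e+02] F [-5.13  4.35  4.26] M [1.167 1.188 0.106] w 0.0296 q7 [-23.6  33.2  18.3 118.  -19.2  31.7  37.8]
F tool x,y 6.310162070690737 -2.3217616368478176
```

View pics/side_6.png

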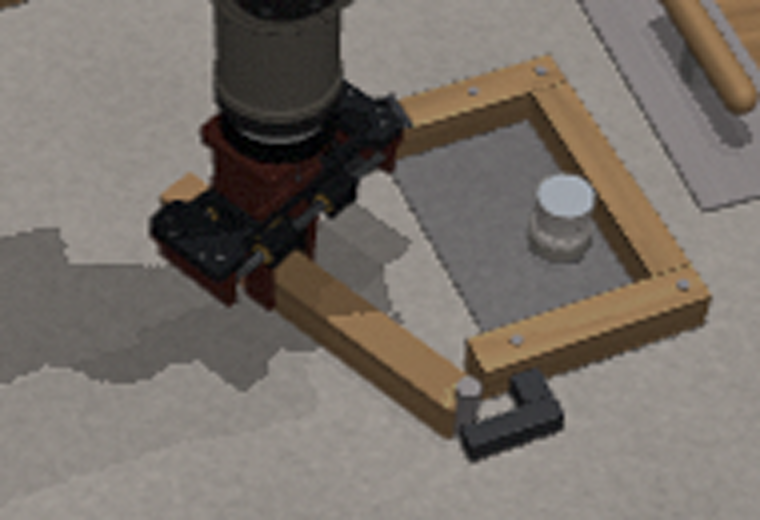

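Request:
drive_tool:
  steps:
    - [[1,-0.02,1.47,0,0.5],[1,-0.03,2.93,0,1],[1,-0.03,2.93,0,1],[1,-0.03,2.93,0,1],[1,-0.03,2.93,0,1],[1,-0.03,2.93,0,1],[1,-0.03,2.93,0,1],[1,-0.03,2.93,0,1],[1,-0.02,1.47,0,0.5],[1,0,0,0,0]]

```text
t: 12.65
tool_pos: [0.554, 0.0347, 0.0076]
ee_rot: [-179.9, -0.1, 111.5]
ft_force: [-5.1, 4.5, 3.6]
gripper_width: 0.0299
```

```bash
python3 st.py 7 wrist
```

```text
12.7 [0.554  0.0347 0.0076] [-1.7992e+02 -8.0000e-02  1.1148e+02] F [-4.62  4.85  2.56] M [1.15  1.159 0.016] w 0.0303 q7 [-25.8  35.   20.6 115.2 -21.4  33.6  30.9]
F tool x,y 6.2088143247079755 -2.524294961357236
```

View pics/wrist_7.png

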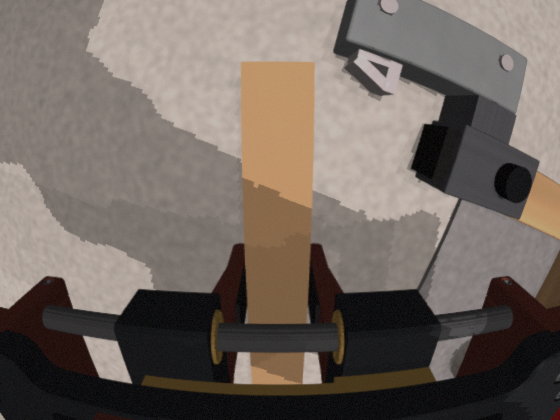

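```bash
python3 - <<'E'
from h import *
import pickle
d=pickle.load(open('wrist_7.pkl','rb'))
cv2.imwrite('pics/w7z.png',cv2.resize(d['image'][0:200,320:540,::-1],None,fx=3.5,fy=3,interpolation=cv2.INTER_CUBIC))
y=np.radians(111.48);u=np.array([np.cos(y),np.sin(y)])
print('post est',np.array([.554,.0347])-.168*u)
E
```

```text
post est [ 0.61551764 -0.12163163]
```

View pics/w7z.png

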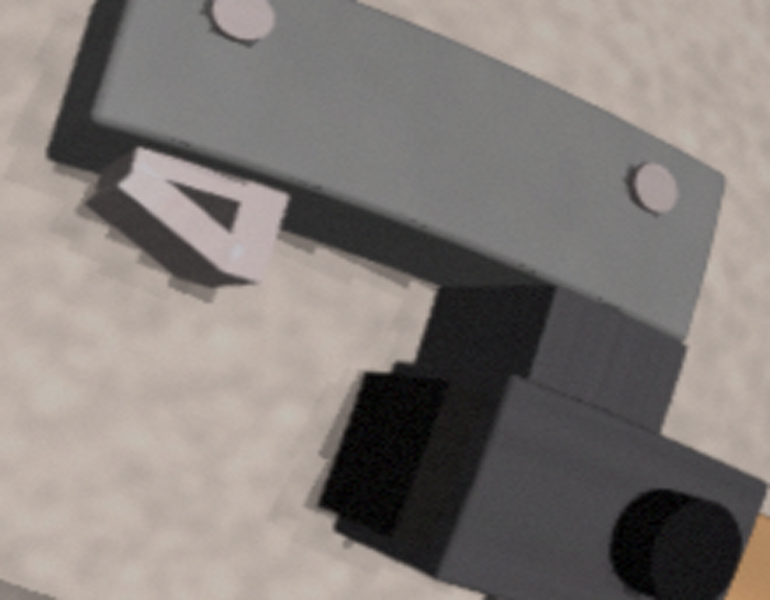

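```bash
python3 - <<'E'
from h import *
import pickle
d=pickle.load(open('wrist_7.pkl','rb'))
z=lambda X,Y:(320+(X+.5)/3.5-.5,(Y+.5)/3-.5)
post=np.array([.6155,-.1218])
W=lambda p,h:onplane(d,z(*p),'wrist',h)[:2]
for zz in (.005,):
  a,b=W((365,372),zz),W((320,508),zz); c=(a+b)/2-post; dd=a-b
  r=np.linalg.norm(c); ang=np.degrees(np.arctan2(c[1],c[0])+np.arcsin(.0138/r))
  print('buf',a,b,np.linalg.norm(dd),'dir',np.degrees(np.arctan2(dd[1],dd[0])),'r',r,'latch ang',ang)
a,b=W((95,118),.035),W((685,340),.035);dd=a-b
print('housing',a,b,'dir-perp',np.degrees(np.arctan2(dd[1],dd[0]))-90)
for P in ((95,118),(685,340)):
  q=W(P,.035)-post; print(np.linalg.norm(q),np.degrees(np.arctan2(q[1],q[0])))
for h in (.02,.03):
  a,b=W((290,195),h),W((262,283),h);dd=a-b;print('bolt back dir',h,a,b,np.degrees(np.arctan2(dd[1],dd[0])), [ (np.linalg.norm(v-post), np.degrees(np.arctan2(v[1]-post[1],v[0]-post[0]))) for v in (a,b)])
# frame: floor sheet front edge, latch block
a,b=W((513,376),.035),W((440,578),.035);dd=a-b;print('block front',a,b,np.degrees(np.arctan2(dd[1],dd[0])))
E
```

```text
buf [0.59832936 0.13586599] [0.60206631 0.11039463] 0.02574403084702432 dir 98.34643807087842 r 0.2454078496756781 latch ang 96.79855074436342
housing [0.53925015 0.14983851] [0.63061638 0.16069795] dir-perp -263.22183946897167
0.28213740980204943 105.67961055037338
0.2829020980459304 86.93704146087924
bolt back dir 0.02 [0.56995378 0.1549009 ] [0.57166621 0.13986233] 96.49628023907671 [(np.float64(0.280424400217701), np.float64(99.34732618402508)), (np.float64(0.2653084546625137), np.float64(99.50991039623885))]
bolt back dir 0.03 [0.566887   0.15195598] [0.56848464 0.13792563] 96.4962802390768 [(np.float64(0.2780387716731507), np.float64(100.06949365985811)), (np.float64(0.26394667489721946), np.float64(100.26053525902233))]
block front [0.60532897 0.14080902] [0.60965392 0.10791229] 97.48974092558069
```

Request:
drive_tool:
  steps:
    - [[1,-0.02,1.47,0,0.5],[1,-0.03,2.93,0,1],[1,-0.03,2.93,0,1],[1,-0.03,2.93,0,1],[1,-0.03,2.93,0,1],[1,-0.03,2.93,0,1],[1,-0.03,2.93,0,1],[1,-0.03,2.93,0,1],[1,-0.02,1.47,0,0.5],[1,0,0,0,0]]

```text
t: 13.7
tool_pos: [0.5737, 0.0409, 0.0076]
ee_rot: [-179.6, -0.1, 103.6]
ft_force: [-12.2, 2.5, 15.0]
gripper_width: 0.0297
```

```bash
python3 st.py 8 wrist
```

```text
13.75 [0.5737 0.0409 0.0076] [-1.7961e+02 -1.1000e-01  1.0357e+02] F [-13.91   3.28  13.54] M [0.665 2.666 0.657] w 0.0298 q7 [-27.5  36.8  22.9 112.3 -23.5  35.9  24.3]
F tool x,y 6.455394811503279 -12.747795321164775
```

View pics/wrist_8.png

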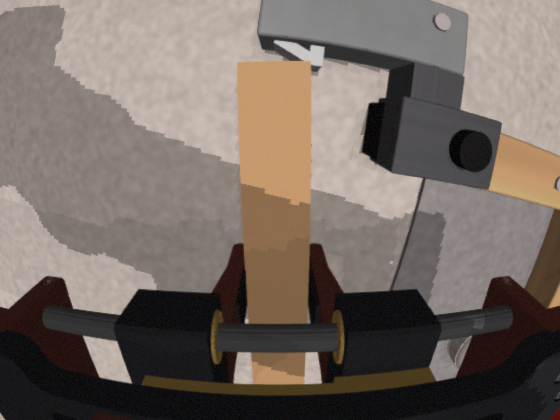

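Request:
drive_tool:
  steps:
    - [[1,0,0,-0.3,0],[1,0,0,-0.3,0],[1,0,0,-0.3,0],[1,0,0,0,0],[1,0,0,0,0],[1,0,0,0,0],[1,0,0,0,0],[1,0,0,0,0],[1,0,0,0,0],[1,0,0,0,0]]

```text
t: 14.75
tool_pos: [0.5737, 0.0409, 0.0077]
ee_rot: [-179.6, -0.1, 103.6]
ft_force: [-9.6, 3.1, 3.4]
gripper_width: 0.0301
```

```bash
python3 st.py 9
```

```text
14.75 [0.5737 0.0409 0.0077] [-1.7962e+02 -7.0000e-02  1.0357e+02] F [-9.57  3.12  3.44] M [0.607 1.999 0.603] w 0.0301 q7 [-27.5  36.8  22.9 112.3 -23.5  35.8  24.2]
F tool x,y 5.277661595352578 -8.569782888749339
```

Request:
drive_tool:
  steps:
    - [[1,-0.01,1.47,0,0.5],[1,-0.01,1.47,0,0.5],[1,-0.01,1.47,0,0.5],[1,-0.01,1.47,0,0.5],[1,-0.01,1.47,0,0.5],[1,-0.01,1.47,0,0.5],[1,0,0,0,0],[1,0,0,0,0],[1,0,0,0,0],[1,0,0,0,0]]

```text
t: 15.75
tool_pos: [0.5843, 0.0431, 0.0077]
ee_rot: [-179.8, -0.1, 100.4]
ft_force: [-3.8, 4.7, -2.6]
gripper_width: 0.0298
```

```bash
python3 st.py 10 wrist
```

```text
15.8 [0.5843 0.0431 0.0077] [-1.7984e+02 -5.0000e-02  1.0039e+02] F [-4.03  3.79 -2.  ] M [ 0.853  0.854 -0.412] w 0.0298 q7 [-28.   37.6  23.7 111.  -24.4  36.5  21.7]
F tool x,y 4.456354826991837 -3.2846305579251296
```

View pics/wrist_10.png

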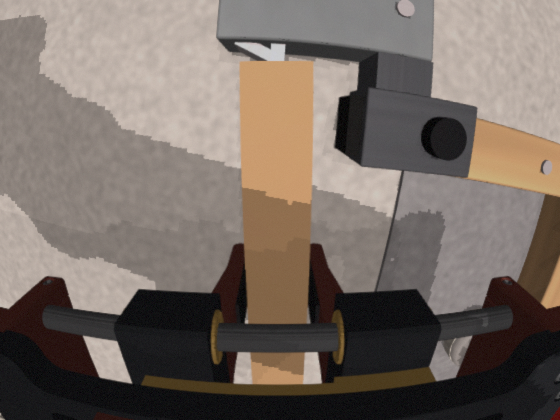

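Request:
drive_tool:
  steps:
    - [[1,-0.01,1.47,0.1,0.5],[1,-0.01,1.47,0.1,0.5],[1,-0.01,1.47,0,0.5],[1,-0.01,1.47,0,0.5],[1,-0.01,1.47,0,0.5],[1,0,0,0,0],[1,0,0,0,0],[1,0,0,0,0],[1,0,0,0,0],[1,0,0,0,0]]

```text
t: 16.8
tool_pos: [0.5915, 0.0443, 0.0076]
ee_rot: [-179.8, -0.1, 97.9]
ft_force: [-4.8, 5.0, -1.6]
gripper_width: 0.0298
```

```bash
python3 st.py 11 wrist
```

```text
16.85 [0.5915 0.0443 0.0076] [-1.7983e+02 -5.0000e-02  9.7890e+01] F [-4.57  3.86 -0.8 ] M [ 0.879  1.012 -0.414] w 0.0299 q7 [-28.4  38.2  24.4 110.  -25.1  37.2  19.7]
F tool x,y 4.445845735106816 -3.9942575465896533
```

View pics/wrist_11.png

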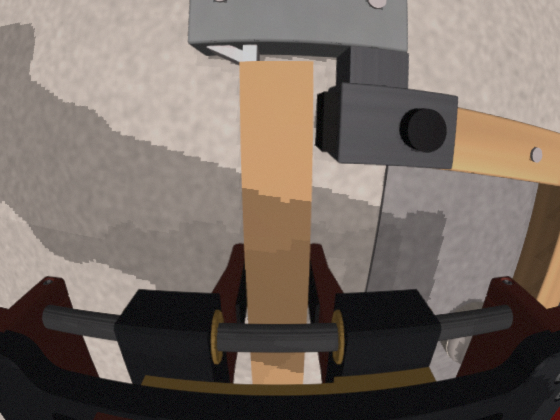

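Request:
drive_tool:
  steps:
    - [[1,0,0.44,0,0.15],[1,0,0.44,0,0.15],[1,0,0.44,0,0.15],[1,0,0.44,0,0.15],[1,0,0.44,0,0.15],[1,0,0,0,0],[1,0,0,0,0],[1,0,0,0,0],[1,0,0,0,0],[1,0,0,0,0]]

```text
t: 17.85
tool_pos: [0.5934, 0.0445, 0.0076]
ee_rot: [-179.8, -0.1, 97.2]
ft_force: [-5.5, 4.6, -0.2]
gripper_width: 0.0299
```

```bash
python3 st.py 12
```

```text
17.85 [0.5934 0.0445 0.0076] [-1.7979e+02 -5.0000e-02  9.7170e+01] F [-5.51  4.6  -0.18] M [ 0.828  1.199 -0.318] w 0.0299 q7 [-28.5  38.4  24.6 109.7 -25.3  37.4  19.1]
F tool x,y 5.255286115161346 -4.8917678841026095
```

Request:
drive_tool:
  steps:
    - [[1,0,0.3,0,0.1],[1,0,0.3,0,0.1],[1,0,0.3,0,0.1],[1,0,0.3,0,0.1],[1,0,0,0,0],[1,0,0,0,0],[1,0,0,0,0],[1,0,0,0,0],[1,0,0,0,0],[1,0,0,0,0]]

```text
t: 18.85
tool_pos: [0.5945, 0.0447, 0.0076]
ee_rot: [-179.8, -0.1, 96.8]
ft_force: [-6.2, 3.5, 0.8]
gripper_width: 0.0303
```

```bash
python3 st.py 13
```

```text
18.85 [0.5945 0.0447 0.0076] [-1.7978e+02 -5.0000e-02  9.6770e+01] F [-6.17  3.54  0.75] M [ 0.854  1.174 -0.268] w 0.0303 q7 [-28.5  38.5  24.7 109.6 -25.4  37.5  18.7]
F tool x,y 4.237438030376916 -5.705619101332162
```

Request:
drive_tool:
  steps:
    - [[1,0,0.3,0,0.1],[1,0,0.3,0,0.1],[1,0,0.3,0,0.1],[1,0,0,0,0],[1,0,0,0,0],[1,0,0,0,0],[1,0,0,0,0],[1,0,0,0,0],[1,0,0,0,0],[1,0,0,0,0]]

```text
t: 19.85
tool_pos: [0.5948, 0.0447, 0.0076]
ee_rot: [-179.7, -0.1, 96.5]
ft_force: [-7.0, 3.7, 2.5]
gripper_width: 0.03
```

```bash
python3 st.py 14 wrist
```

```text
19.9 [0.5948 0.0447 0.0076] [-1.7972e+02 -5.0000e-02  9.6510e+01] F [-7.65  3.97  2.64] M [ 0.79   1.669 -0.078] w 0.03 q7 [-28.6  38.6  24.8 109.5 -25.5  37.7  18.5]
F tool x,y 4.814556485629424 -7.154929100732301
```

View pics/wrist_14.png

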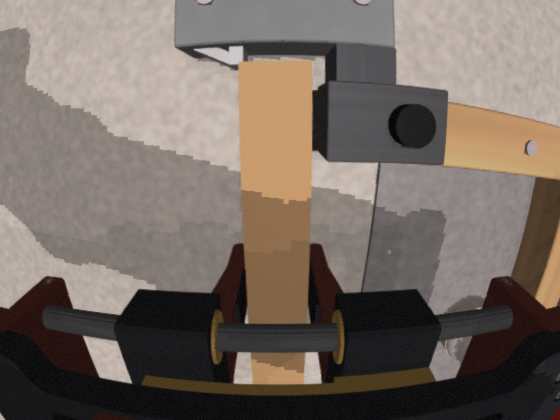

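Request:
drive_tool:
  steps:
    - [[1,0,0.3,-0.1,0.1],[1,0,0.3,-0.1,0.1],[1,0,0.3,0,0.1],[1,0,0,0,0],[1,0,0,0,0],[1,0,0,0,0],[1,0,0,0,0],[1,0,0,0,0],[1,0,0,0,0],[1,0,0,0,0]]

```text
t: 20.9
tool_pos: [0.595, 0.0447, 0.0076]
ee_rot: [-179.6, -0.1, 96.2]
ft_force: [-8.1, 3.8, 3.8]
gripper_width: 0.0301
```

```bash
python3 st.py 15
```

```text
20.9 [0.595  0.0447 0.0076] [-1.7963e+02 -5.0000e-02  9.6250e+01] F [-8.11  3.85  3.8 ] M [0.781 1.979 0.234] w 0.0301 q7 [-28.6  38.7  24.9 109.4 -25.5  37.8  18.3]
F tool x,y 4.705721296880163 -7.645246750920296
```

Request:
drive_tool:
  steps:
    - [[1,0,0.3,-0.1,0.1],[1,0,0.3,-0.1,0.1],[1,0,0.3,-0.1,0.1],[1,0,0.3,0,0.1],[1,0,0,0,0],[1,0,0,0,0],[1,0,0,0,0],[1,0,0,0,0],[1,0,0,0,0],[1,0,0,0,0]]

```text
t: 21.9
tool_pos: [0.5951, 0.0447, 0.0076]
ee_rot: [-179.5, -0.0, 95.9]
ft_force: [-11.2, 3.8, 3.3]
gripper_width: 0.0299
```

```bash
python3 st.py 16
```

```text
21.9 [0.5951 0.0447 0.0076] [-1.7952e+02 -5.0000e-02  9.5900e+01] F [-11.22   3.77   3.26] M [0.693 2.284 0.443] w 0.0299 q7 [-28.7  38.7  25.  109.3 -25.6  38.   18. ]
F tool x,y 4.902895720131356 -10.775769145418561
```

Request:
drive_tool:
  steps:
    - [[1,0,0.3,-0.1,0.1],[1,0,0.3,-0.1,0.1],[1,0,0.3,0,0.1],[1,0,0.3,0,0.1],[1,0,0,0,0],[1,0,0,0,0],[1,0,0,0,0],[1,0,0,0,0],[1,0,0,0,0],[1,0,0,0,0]]

```text
t: 22.9
tool_pos: [0.5955, 0.0448, 0.0076]
ee_rot: [-179.4, -0.0, 95.5]
ft_force: [-13.2, 3.2, 4.6]
gripper_width: 0.0298
```

```bash
python3 st.py 17 wrist
```

```text
22.95 [0.5955 0.0448 0.0076] [-1.7942e+02 -5.0000e-02  9.5530e+01] F [-12.38   3.05   4.86] M [0.634 2.663 0.678] w 0.0301 q7 [-28.7  38.8  25.1 109.2 -25.6  38.2  17.7]
F tool x,y 4.232297147878562 -12.024727391451822
```

View pics/wrist_17.png

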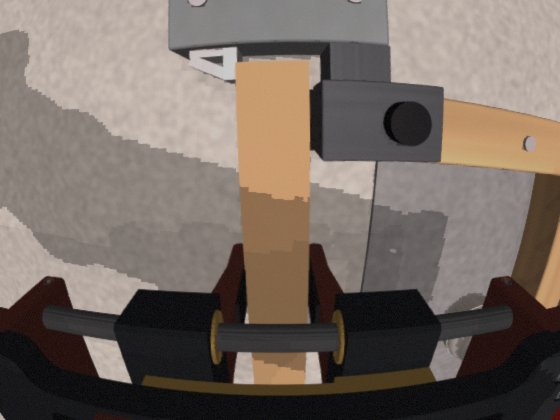

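```bash
python3 - <<'E'
from h import *
import pickle
d=pickle.load(open('wrist_17.pkl','rb'))
cv2.imwrite('pics/w17z.png',cv2.resize(d['image'][0:170,160:340,::-1],None,fx=4,fy=3.5,interpolation=cv2.INTER_CUBIC))
E
```

```text
(no output)
```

View pics/w17z.png

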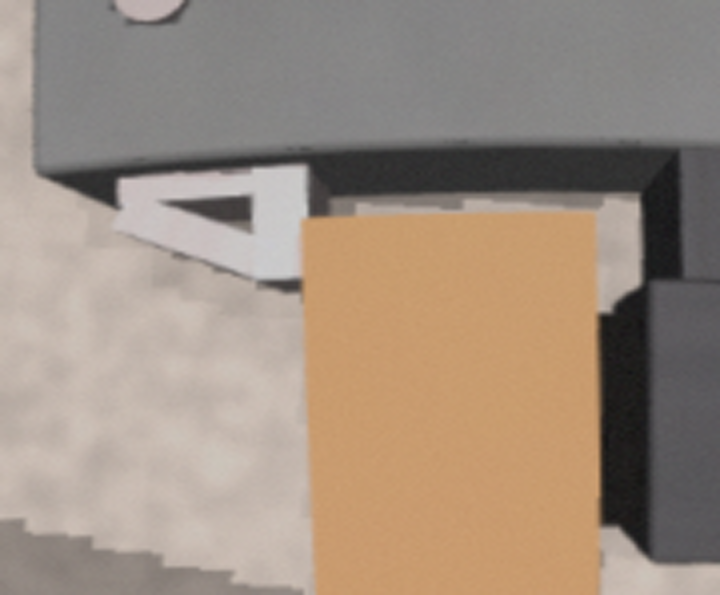

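Request:
drive_tool:
  steps:
    - [[1,0,-0.3,0,-0.1],[1,0,-0.3,0,-0.1],[1,0,-0.3,0,-0.1],[1,0,-0.3,0,-0.1],[1,0,-0.3,0,-0.1],[1,0,-0.3,0,-0.1],[1,0,-0.3,0,-0.1],[1,0,-0.3,0,-0.1],[1,0,0,0,0],[1,0,0,0,0]]

```text
t: 23.95
tool_pos: [0.5955, 0.0448, 0.0077]
ee_rot: [-179.7, -0.0, 96.2]
ft_force: [-6.1, 3.4, -3.1]
gripper_width: 0.0299
```

```bash
python3 st.py 18
```

```text
23.95 [0.5955 0.0448 0.0077] [-1.7969e+02 -3.0000e-02  9.6240e+01] F [-6.08  3.41 -3.07] M [0.737 1.357 0.039] w 0.0299 q7 [-28.6  38.7  24.9 109.4 -25.5  37.8  18.3]
F tool x,y 4.051879087955144 -5.672211305394946
```

Request:
drive_tool:
  steps:
    - [[1,0,-0.3,0.1,-0.1],[1,0,-0.3,0.1,-0.1],[1,0,-0.3,0.1,-0.1],[1,0,-0.2,0,-0.1],[1,0,0,0,0],[1,0,0,0,0],[1,0,0,0,0],[1,0,0,0,0],[1,0,0,0,0],[1,0,0,0,0]]

```text
t: 24.95
tool_pos: [0.5954, 0.0448, 0.0077]
ee_rot: [-179.8, -0.0, 96.6]
ft_force: [-3.1, 3.2, -4.1]
gripper_width: 0.0299
```

```bash
python3 st.py 19
```

```text
24.95 [0.5954 0.0448 0.0077] [-1.7981e+02 -4.0000e-02  9.6560e+01] F [-3.1   3.2  -4.08] M [ 0.899  0.931 -0.334] w 0.0299 q7 [-28.6  38.6  24.8 109.5 -25.5  37.6  18.6]
F tool x,y 3.5303933331615984 -2.715477200992013
```

Request:
drive_tool:
  steps:
    - [[1,0,-0.3,0.2,0],[1,0,-0.2,0.1,0],[1,0,0,0,0],[0.6,0,0,0,0],[0.5,0,0,0,0],[0.45,0,0,0,0],[0.45,0,0,0,0],[0.45,0,0,0,0],[0.45,0,0,0,0],[0.45,0,0,0,0]]

```text
t: 25.95
tool_pos: [0.5968, 0.0444, 0.0085]
ee_rot: [180.0, 0.0, 96.6]
ft_force: [-0.3, -0.6, 0.0]
gripper_width: 0.0481
```

```bash
python3 st.py 20 wrist
```

```text
26.0 [0.5967 0.0445 0.0085] [179.99   0.    96.63] F [-0.75  0.69 -0.58] M [-0.041  0.055  0.014] w 0.0485 q7 [-28.6  38.5  24.8 109.4 -25.4  37.5  18.6]
F tool x,y 0.7688164077170337 -0.6697677981815172
```

View pics/wrist_20.png

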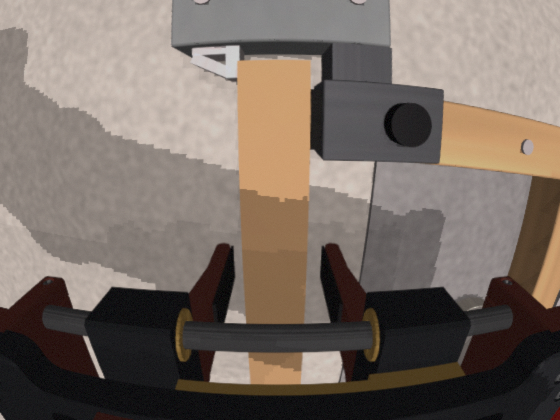

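Request:
drive_tool:
  steps:
    - [[0.45,0,0,-5,0],[0.45,0,0,-15,0],[0.45,0,0,-20,0],[0.45,0,0,-30,0],[0.45,0,0,-30,0],[0.45,0,0,-30,0],[0.45,0,0,-30,0],[0.45,0,0,-30,0],[0.45,0,-30,-10,0],[0.45,0,-30,0,0]]

```text
t: 27.0
tool_pos: [0.538, 0.0371, 0.2114]
ee_rot: [179.7, -0.0, 96.6]
ft_force: [-1.0, 0.5, 0.2]
gripper_width: 0.0483
```

Request:
drive_tool:
  steps:
    - [[0.45,0,-30,0,-6],[0.45,0,-20,0,-8],[0.45,0,0,0,-8],[0.45,0,0,0,-8],[0.45,0,0,0,-8],[0.45,0,0,0,-8],[0.45,0,0,0,-8],[0.45,0,0,0,-8],[0.45,0,0,0,-8],[0.45,0,0,0,0]]

```text
t: 28.0
tool_pos: [0.4878, 0.0293, 0.2095]
ee_rot: [180.0, 0.1, 166.7]
ft_force: [-0.4, 0.9, 0.2]
gripper_width: 0.0482
```

```bash
python3 st.py 21 wrist top side
```

```text
28.15 [0.4878 0.0296 0.209 ] [1.7997e+02 3.0000e-02 1.6641e+02] F [-0.12 -0.53 -0.45] M [-0.054 -0.006  0.021] w 0.048 q7 [-32.5  10.8  24.9 116.2  -5.6  54.1  71.6]
F tool x,y -0.007845906227748167 -0.5448119282996705
```

View pics/wrist_21.png

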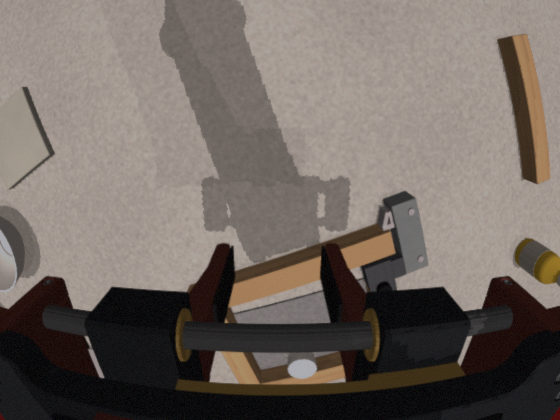

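View pics/side_21.png

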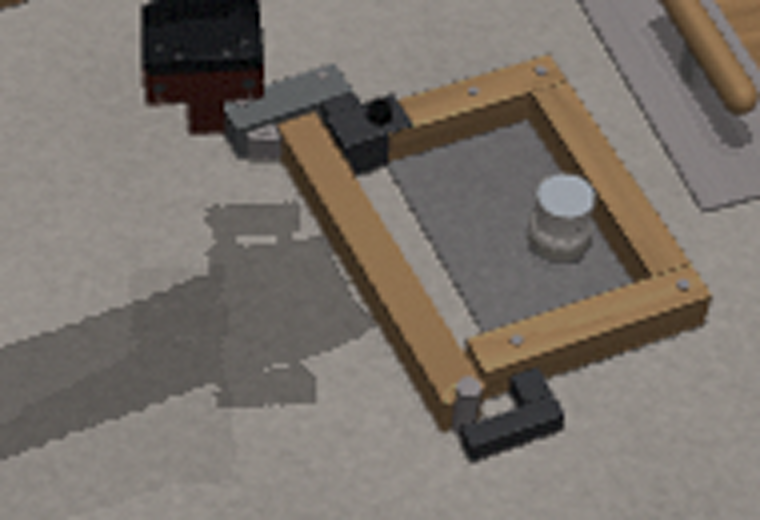

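View pics/top_21.png

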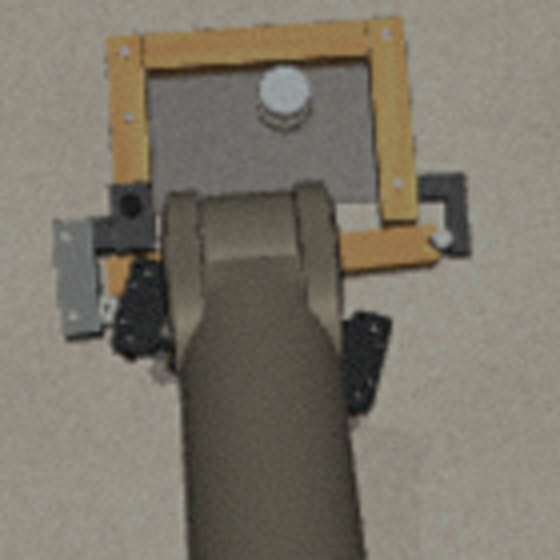

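```bash
python3 - <<'E'
from h import *
import pickle
S=pickle.load(open('side_21.pkl','rb'));W=pickle.load(open('wrist_21.pkl','rb'))
s=lambda X,Y:(215+(X+.5)/4-.5,150+(Y+.5)/4-.5)
a=onplane(S,s(281,125),'side',.035)[:2];b=onplane(S,s(327,110),'side',.035)[:2];p=onplane(S,s(467,386),'side',.05)[:2]
c=(a+b)/2; print('far end',a,b,np.linalg.norm(a-b),'to post',np.linalg.norm(c-p),np.degrees(np.arctan2(*(c-p)[::-1])))
from cell import workorder
print(workorder.job_done())
E
```

```text
far end [0.57022254 0.14180829] [0.60676903 0.14574765] 0.036758195262493326 to post 0.26740690321595995 95.34388582411516
the job is handed in; nothing more can be done
None
```

The frame is closed and the job is handed in at about 28 s of the 72 s allowed. No verdict was reported.

**What I did**
- I gripped the rail about 168 mm from its notch seat.
- I pressed the notch on the post with about 7 N, with the rail still roughly 30° open, and swung it in about the post.
- I crept onto the buffer until the bolt snapped out. I estimate about 9 N there from the wrist readings, a little under the stated 11 to 13 N, so the estimate probably reads low.
- I backed off the load so the bolt held the rail, then opened the fingers and lifted clear.

**Last checks**
- **Bolt and buffer:** the close-up wrist picture showed the bolt fully out behind the rail and the rail on the buffer.
- **Notch:** the side and top views showed the notch on the post. I measured far end to post as 267 mm, against a nominal 270 mm.
- **Robot:** after release the gripper was about 0.2 m clear, with only sensor noise on the force reading.
- **Bystanders:** those in view looked unmoved, but I did not measure them.

**Where checks disagreed**
- **Rail direction:** the last side view gave 95.3°, against about 96.6° from the gripper and wrist camera.
- **Rail end width:** the same side view gave 37 mm for the 30 mm end, so I trust its corner picks less.
- **Camera positions:** the wrist and top cameras differed by 3 to 4 mm on the rail and post. The force contact settled that.
- **Not measured:** I judged that the rail lies flat by eye only.

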